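# Change the circuit boards in a lipped soldering fixture and lock the clamp bar

### The arm

A 6-joint arm with a two-finger parallel gripper is mounted at the origin on the work surface. World frame = base frame: x ahead of the robot, y to its left, z up, the work surface at z = 0. Lengths are in m, angles in rad, forces in N, time in s.
With the tool pointing down it reaches from about 0.275 to 0.775 m from the base axis. Payload 14.6 kg.
Tool frame: the origin (TCP) lies at the very end of the fingers, on their centre line; the grasp point (between the pads) lies arm.hold_point_z behind it (arm.hold_point_z is the distance from the TCP to the grasp point, in m); z points along the fingers, y is the line along which they close (so a half turn about z gives the same grasp; the last joint's range is limited). The gripper opens to 85 mm and grips with 20 to 120 N. Pads are 22 mm wide; open, the fingers measure 114 mm over their backs; the gripper's body (76 mm by 85 mm) begins 54 mm behind the grasp point. The pads swing forward as they close: fully open they stand 13 mm farther back than shut.
Start: joints at [-1.456, 0.263, -0.048, 1.259, 0, 1.415], TCP at [0.14, -0.506, 0.231] pointing down, gripper open.
Joint ranges: [-2.65, 2.65], [-0.89, 1.7], [-1.18, 1.37], [-2.13, 2.11], [-1.35, 1.29], [-3.14, 3.14]. Speed limits (rad/s): [1.89, 1.89, 2.57, 2.79, 3.14, 3.14].

### API

Orientations are given as a unit quaternion [w, x, y, z].
In Python, from workcell import arm, optics gives the robot as it stands.
- The arm moves only by the shell command python3 -m inch 'ROWS' [FORCE]. ROWS is JSON, a list of rows, each a list of 7 numbers: the shift along the tool's x, y, z in m, then the turn, a rotation vector about the tool's x, y, z in rad, then the opening, from 0 (shut) to 1 (fully open). A call has 1 to 20 rows; each row is the pose to reach, as a shift and turn from the pose commanded when the call began, along the tool's axes at that moment; what a row does not reach only later rows make up. A row lasts 1/8 s, in which the tool goes at most 62.5 mm and 10.7 degrees, less where a joint would pass 70% of its speed; a pose out of reach is approached as far as the arm can. A call with a gripper value outside its range is refused whole. The fingers move at their own pace and stop on an object; FORCE is the grip in N (left out, the last holds). Time passes only in rows, so rows that repeat a pose let the fingers close. It gives the time, the measured TCP pose, the force, the opening and the grip force at its end, in the units of the state.
- arm.get_state(): the state, without advancing time (a new reading comes with each control period).
- optics.capture(name): name is "scene" or "top" or "wrist"; returns a dict with "frame" (480x640x3 uint8, red, green, blue), "K" (3x3 intrinsics, pixels), "origin" and "attitude" of the camera in the world. Camera axes: x right, y up, looking along -z (the intrinsics and any distortion apply to the point x, -y, -z); pixel columns grow to the right and rows downward; lengths in m; the calibration is good to about 2 mm. The wrist camera is an equidistant fisheye: a pixel r from the principal point sees the ray r / f radians off the axis. A picture is of the moment at which its call begins. There is no depth.
- arm.hand_in(): hands the job in; it is judged then, once.
Trained networks look in a picture, given as the dict that the camera call returned (one of the last four; its "shot" number tells which), for a name from the list of things; names that differ only in an ending like _2 or _b are one class to them, and where a whole thing is asked for, a point or a joint stands for the part that bears it (a point fixed in the world has none). Each returns a list of dicts, best first, with "confidence" (0 to 1); they miss things now and then, are a little off and sometimes report something else, mostly with a low value. They report only what shows in the picture. A call takes as long as a camera call.
- optics.recognise(picture, label): "bbox" ([centre column, centre row, width, height] in pixels, round what is visible of it).
The state is a dict: "time": time; "joints": joint angles; "dq": joint speeds; "effort": joint torques, N m; "eef_pos": TCP position; "orientation": TCP orientation; "force": force on the tool from outside, world axes, zero at the start; "moment": the same for the moment, N m; "opening": finger opening in m; "gripper_force": force on a finger pad.
Only numpy, scipy, OpenCV 4.12 (cv2) and the standard library are available. Lean on these libraries where they do the work, as an engineer would, in place of code of your own. Each camera call takes 0.05 s, during which the arm holds its last target. There are 200 camera calls.

### The job

Change the boards in the blue soldering fixture: swing the red cam lever free, draw the orange clamp bar fully back and take the finished board (blue heat sink) out into the yellow tray, lying flat. Then tuck each loose board's (black heat sink) gold edge under the long aluminium lip and lower its opposite edge until the board lies flat in a nest of its own (any nest will do), and when all are in, push the bar fully home over their free edges and swing the lever back to lock it. Leave the other things on the bench where they are.

Things in the scene. Friction and masses are not known exactly. Their poses are not given: they have to be found in the camera images.
- fixture: Blue fixture fixed to the bench, plate 154 x 308 x 12 mm (x -58..+96, y -170..+138 mm). Origin on the bench under the middle nest; x away from the robot (about), y along the row of three nests 80 mm apart, z up. Each nest is a pocket 84 (x) x 65 mm (y) on the plate's top, between ribs 5 mm high, with a ridge 4 mm high, 5 mm thick, inner face at x = +42, at its far (+x) end.
- lip (a point): Middle of the lower free edge of the long aluminium lip over the robot-side ends of the nests, fixture x = -35 mm, 9 mm above the nest floor. The lip is 4 mm thick; the wall behind it has its inner face at fixture x = -42. A board cannot go in flat: slide its gold edge under the lip tilted about 0.2 rad (far edge high), then lower the far edge.
- nest0 (a point): Centre of the floor of nest 0 (nest 0 at fixture +y end, 1 in the middle, 2 at the -y end), 12 mm above the bench; axes as the fixture's. A seated board's origin lies here.
- nest1 (a point): Centre of the floor of nest 1 (nest 0 at fixture +y end, 1 in the middle, 2 at the -y end), 12 mm above the bench; axes as the fixture's. A seated board's origin lies here.
- nest2 (a point): Centre of the floor of nest 2 (nest 0 at fixture +y end, 1 in the middle, 2 at the -y end), 12 mm above the bench; axes as the fixture's. A seated board's origin lies here.
- clamp_bar (a joint): Slide of the orange clamp bar along fixture x: 0 = home, covering the nests' +x ends (bar from fixture x = 32 to 58 mm, underside 7.5 mm and top 15.5 mm above the nest floor), 0.024 = fully drawn back, away from the robot (nests open). Stiff slide, about 1.5 N friction, stays where left. Blocked at home until the cam lever is past about 1.35 rad.
- bar_grip (a point): Centre of the top of the black grip block in the middle of the clamp bar: 12 mm (fixture x) x 30 mm (y), at fixture x = 52 mm when home, 32 mm tall (grip it across y, clear of the heat sinks) above the bar's top face; moves with the bar.
- cam_lever (a joint): Red cam lever at the -y end of the fixture, turning about a vertical axis: 0 = locked (arm pointing along fixture -y, out to the side; its steel dog stands behind the bar), 1.57 = free (arm pointing along fixture -x, to the robot). It turns clockwise seen from above from locked to free. Friction about 0.05 N m, stays where left.
- cam_knob (a point): Centre of the top of the lever's upright round red knob: 16 mm diameter, 30 mm tall above the arm, its top 32 mm above cam_hinge, 52 mm from the lever's axis; moves with the lever.
- cam_hinge (a point): Point on the cam lever's vertical axis, at the top of its steel hub (fixed to the fixture).
- board0: Loose circuit board on an aluminium base: 80 (x) x 60 (y) x 5 mm, 0.12 kg, green on top, black finned heat sink 40 (x) x 24 (y) mm in the middle, rising from 5 to 33 mm above the underside (grip it across y). Small parts up to 4 mm high elsewhere on top. Origin at the centre of the underside, z up; the gold contact strip lies along the -x edge. May be absent.
- board0_gold (a point): Middle of the bottom of that board's gold edge (board x = -40 mm).
- board1: Loose circuit board on an aluminium base: 80 (x) x 60 (y) x 5 mm, 0.12 kg, green on top, black finned heat sink 40 (x) x 24 (y) mm in the middle, rising from 5 to 33 mm above the underside (grip it across y). Small parts up to 4 mm high elsewhere on top. Origin at the centre of the underside, z up; the gold contact strip lies along the -x edge. May be absent.
- board1_gold (a point): Middle of the bottom of that board's gold edge (board x = -40 mm).
- board2: Loose circuit board on an aluminium base: 80 (x) x 60 (y) x 5 mm, 0.12 kg, green on top, black finned heat sink 40 (x) x 24 (y) mm in the middle, rising from 5 to 33 mm above the underside (grip it across y). Small parts up to 4 mm high elsewhere on top. Origin at the centre of the underside, z up; the gold contact strip lies along the -x edge. May be absent.
- board2_gold (a point): Middle of the bottom of that board's gold edge (board x = -40 mm).
- done_board: Finished board: size, shape and gold edge as the loose boards, but its heat sink is blue. Starts seated in the middle nest, gold edge under the lip, far edge under the clamp bar; to come out its far edge must be raised about 0.2 rad, then the board slid away from the lip by about 10 mm.
- out_tray: Shallow yellow tray fixed to the bench, outside 120 (x) x 104 (y) x 15 mm, walls 4 mm, inner floor 4 mm above the bench; origin under its centre. Wide enough for one board lying along it.
- spool: Bystander: blue solder spool standing on end, 52 mm diameter, 54 mm tall; origin under its centre.
- flux_tin: Bystander: round tin, 60 mm diameter, 32 mm tall; origin under its centre.
- red_tub: Bystander: open red plastic tub, 70 mm diameter, 45 mm tall; origin under its centre.
- driver: Bystander: screwdriver lying on the bench, 170 mm long; handle at its -x end.

How it is judged:
On the way, in this order (a step that is already met when the one before it is completed fails the run):
1. the cam lever is swung free (value of joint cam_lever above 1.25 rad), for 0.2 s.
2. the clamp bar is drawn back (value of joint clamp_bar above 0.019 m), for 0.2 s.
3. every board lies flat in a nest, gold edge under the lip (((x of board0 in the frame of nest0 between -0.005 and 0.005 m and y of board0 in the frame of nest0 between -0.006 and 0.006 m and z of board0 in the frame of nest0 between -0.003 and 0.003 m and x of board0_gold in the frame of nest0 below -0.03 m and angle between board0's own z axis and vertical below 0.06 rad) or (x of board0 in the frame of nest1 between -0.005 and 0.005 m and y of board0 in the frame of nest1 between -0.006 and 0.006 m and z of board0 in the frame of nest1 between -0.003 and 0.003 m and x of board0_gold in the frame of nest1 below -0.03 m and angle between board0's own z axis and vertical below 0.06 rad) or (x of board0 in the frame of nest2 between -0.005 and 0.005 m and y of board0 in the frame of nest2 between -0.006 and 0.006 m and z of board0 in the frame of nest2 between -0.003 and 0.003 m and x of board0_gold in the frame of nest2 below -0.03 m and angle between board0's own z axis and vertical below 0.06 rad)) and ((x of board1 in the frame of nest0 between -0.005 and 0.005 m and y of board1 in the frame of nest0 between -0.006 and 0.006 m and z of board1 in the frame of nest0 between -0.003 and 0.003 m and x of board1_gold in the frame of nest0 below -0.03 m and angle between board1's own z axis and vertical below 0.06 rad) or (x of board1 in the frame of nest1 between -0.005 and 0.005 m and y of board1 in the frame of nest1 between -0.006 and 0.006 m and z of board1 in the frame of nest1 between -0.003 and 0.003 m and x of board1_gold in the frame of nest1 below -0.03 m and angle between board1's own z axis and vertical below 0.06 rad) or (x of board1 in the frame of nest2 between -0.005 and 0.005 m and y of board1 in the frame of nest2 between -0.006 and 0.006 m and z of board1 in the frame of nest2 between -0.003 and 0.003 m and x of board1_gold in the frame of nest2 below -0.03 m and angle between board1's own z axis and vertical below 0.06 rad)) and ((x of board2 in the frame of nest0 between -0.005 and 0.005 m and y of board2 in the frame of nest0 between -0.006 and 0.006 m and z of board2 in the frame of nest0 between -0.003 and 0.003 m and x of board2_gold in the frame of nest0 below -0.03 m and angle between board2's own z axis and vertical below 0.06 rad) or (x of board2 in the frame of nest1 between -0.005 and 0.005 m and y of board2 in the frame of nest1 between -0.006 and 0.006 m and z of board2 in the frame of nest1 between -0.003 and 0.003 m and x of board2_gold in the frame of nest1 below -0.03 m and angle between board2's own z axis and vertical below 0.06 rad) or (x of board2 in the frame of nest2 between -0.005 and 0.005 m and y of board2 in the frame of nest2 between -0.006 and 0.006 m and z of board2 in the frame of nest2 between -0.003 and 0.003 m and x of board2_gold in the frame of nest2 below -0.03 m and angle between board2's own z axis and vertical below 0.06 rad))), for 0.2 s.
At the end, for the whole second after the job is handed in: Each loose board at rest, flat (0.06 rad) in its own nest, within 5 mm (x), 6 mm (y), 3 mm (z) of the nest point, gold edge under the lip; finished board flat (0.08 rad) on the tray floor; clamp bar within 5 mm of home, cam lever within 0.2 rad of locked (all of step 3 and x of done_board in the frame of out_tray between -0.025 and 0.025 m and y of done_board in the frame of out_tray between -0.027 and 0.027 m and height (world z) of done_board below 0.01 m and angle between done_board's own z axis and vertical below 0.08 rad and value of joint clamp_bar below 0.005 m and value of joint cam_lever below 0.2 rad and linear speed of each of board0, board1, board2, done_board below 0.02 m/s); the robot touches nothing.
It fails at once if a bystander is moved more than 40 mm (distance of any of spool, flux_tin, red_tub, driver from where it was at the start of the episode above 0.04 m).
Of board0, board1, board2 only 2 to 3 are there at a start; the rules pass over those that are not, and their reading is None.
At some moment in a run one of board0, board1, board2 may be knocked a few centimetres aside while the robot is not near it.
It also fails if it takes over 210 s, if anything falls off the work surface, if the arm or the gripper's body presses on something with over 40 N, if the wrist force passes 120 N, or if a joint passes its speed limit or range.

## Working session

There is one attempt and no reset: what is moved stays moved. The work goes in short steps, Python scripts to look and compute and a shell command to move; the robot and the scene stay as the last step left them, time stands still between calls to the robot, and variables do not carry over. Pictures are saved under pics/ and viewed, at most 14 in all, crops included, and the job is handed in when it is done.

```bash
ls; mkdir -p pics; python3 - <<'E'
from workcell import arm, optics
import cv2
print(arm.get_state(), arm.hold_point_z)
for n in ["scene","top"]:
    p=optics.capture(n); cv2.imwrite(f"pics/{n}0.png",p["frame"][:,:,::-1]); print(n,p["K"],p["origin"],p["attitude"],p.keys())
    for l in ["fixture","clamp_bar","cam_lever","cam_knob","bar_grip","board0","done_board","out_tray","spool","flux_tin","red_tub","driver"]:
        print(l,[(round(d["confidence"],2),[round(float(v)) for v in d["bbox"]]) for d in optics.recognise(p,l)])
E
```

```text
pics
{'time': 0.0, 'joints': array([-1.45631874e+00,  2.63548859e-01, -4.89480202e-02,  1.25940287e+00,
        6.83595572e-06,  1.41547063e+00]), 'dq': array([-2.80497352e-04, -9.87193222e-05,  8.15950850e-04, -2.95499247e-04,
       -6.62345380e-04, -2.07129075e-03]), 'effort': array([ 9.58430683e-04, -6.37611365e+01,  3.84571695e+01,  1.37075741e-02,
       -2.61135983e-04,  3.72440468e-06]), 'eef_pos': array([ 0.13988602, -0.50573066,  0.23080759]), 'orientation': array([-5.51525354e-04,  9.90914414e-01,  1.34492824e-01,  1.46846390e-05]), 'force': array([0.12819187, 0.12040011, 0.25081779]), 'moment': array([-0.04095835,  0.04960133,  0.01450543]), 'gripper_force': 0.0, 'opening': 0.08524106275978072} 0.0187
scene [[584.57035358   0.         321.61942538]
 [  0.         584.57035358 245.33684592]
 [  0.           0.           1.        ]] [ 1.09815404 -0.69156168  1.00372036] [0.87215638 0.34548727 0.12685034 0.32232092] dict_keys(['frame', 'K', 'origin', 'attitude', 'shot'])
fixture [(0.79, [297, 294, 149, 120]), (0.25, [354, 207, 35, 25])]
clamp_bar [(0.87, [307, 288, 96, 80])
[... 629 characters left out ...]
659]
 [  0.           0.           1.        ]] [ 0.43909091 -0.01996461  1.28512848] [-0.69801108 -0.02548253  0.02376491  0.71523871] dict_keys(['frame', 'K', 'origin', 'attitude', 'shot'])
fixture [(0.89, [356, 233, 137, 57])]
clamp_bar [(0.78, [341, 221, 104, 13])]
cam_lever [(0.71, [406, 216, 33, 10])]
cam_knob [(0.64, [408, 214, 33, 5])]
bar_grip [(0.63, [340, 222, 102, 7])]
board0 [(0.76, [237, 259, 33, 37]), (0.74, [177, 222, 33, 35])]
done_board [(0.77, [340, 240, 21, 23])]
out_tray [(0.79, [170, 277, 44, 49])]
spool [(0.87, [162, 167, 27, 23])]
flux_tin [(0.85, [467, 269, 30, 24])]
red_tub [(0.64, [256, 159, 25, 29]), (0.36, [357, 232, 137, 60])]
driver [(0.58, [423, 304, 52, 48])]
```

```bash
python3 - <<'E'
import cv2
t=cv2.imread("pics/top0.png")[130:340,140:500]; cv2.imwrite("pics/top0c.png",cv2.resize(t,(800,467),interpolation=cv2.INTER_CUBIC))
s=cv2.imread("pics/scene0.png")[140:390,120:520]; cv2.imwrite("pics/scene0c.png",cv2.resize(s,(800,500),interpolation=cv2.INTER_CUBIC))
E
```

```text
(no output)
```

View pics/top0c.png

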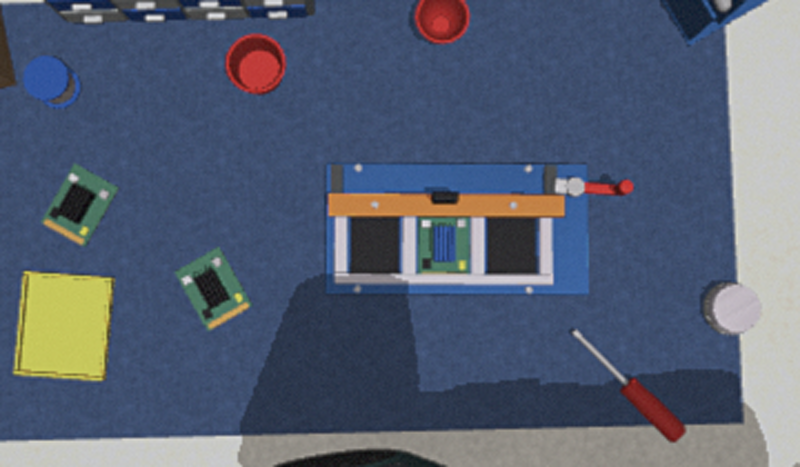

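View pics/scene0c.png

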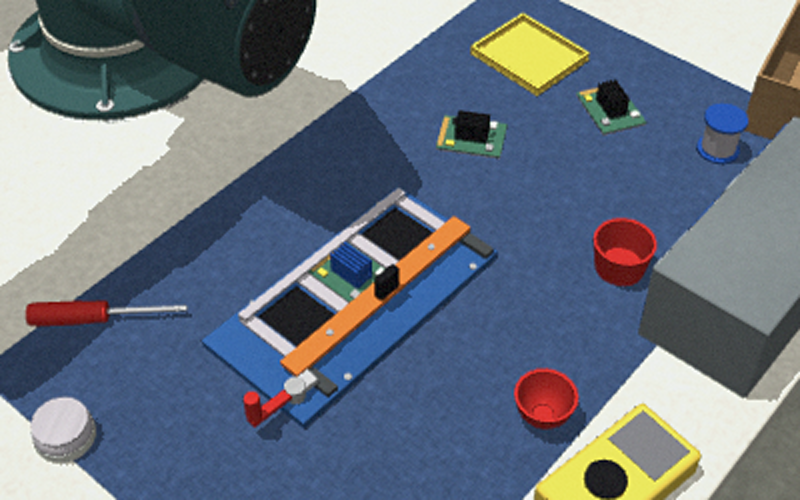

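The top crop shows two loose boards (black sinks at crop (78,202) and (211,287)), the tray at (64,326), the fixture with plate corners (327,163), (588,165) and (588,294), and the knob at (626,186). The scene crop shows the same: fixture corners (496,252), (305,425) and (204,341), and the knob top at (252,398).

```bash
cat > h.py <<'E'
import numpy as np, cv2
from scipy.spatial.transform import Rotation as R
from scipy.optimize import least_squares
from workcell import arm, optics
q2R=lambda q: R.from_quat(np.roll(q,-1))
def proj(p,X,name):
    c=q2R(p["attitude"]).inv().apply(np.atleast_2d(X)-p["origin"])*[1,-1,-1]; K=p["K"]
    if name=="wrist":
        r=np.linalg.norm(c[:,:2],axis=1); s=np.arctan2(r,c[:,2])/np.maximum(r,1e-9); uv=c[:,:2]*s[:,None]
    else: uv=c[:,:2]/c[:,2:]
    return uv*[K[0,0],K[1,1]]+K[:2,2]
def ray(p,uv,name):
    K=p["K"]; d=(np.atleast_2d(uv)-K[:2,2])/[K[0,0],K[1,1]]
    if name=="wrist":
        t=np.linalg.norm(d,axis=1); c=np.c_[d*(np.sin(t)/np.maximum(t,1e-9))[:,None],np.cos(t)]
    else: c=np.c_[d,np.ones(len(d))]
    c/=np.linalg.norm(c,axis=1)[:,None]
    return q2R(p["attitude"]).apply(c*[1,-1,-1])
def plane(p,uv,name,z):
    d=ray(p,uv,name); return p["origin"]+d*((z-p["origin"][2])/d[:,2])[:,None]
def tri(obs): # [(p,uv,name)] -> point
    A=0;b=0
    for p,uv,n in obs:
        d=ray(p,uv,n)[0]; M=np.eye(3)-np.outer(d,d); A=A+M; b=b+M@p["origin"]
    return np.linalg.solve(A,b)
def fixpt(f,P): # f=(x,y,yaw[,z]) local->world
    c,s=np.cos(f[2]),np.sin(f[2]); P=np.atleast_2d(P).astype(float)
    return np.c_[f[0]+c*P[:,0]-s*P[:,1], f[1]+s*P[:,0]+c*P[:,1], P[:,2]+(f[3] if len(f)>3 else 0)]
def down(yaw,tilt=0): # tool pointing down, tool x along yaw dir; tilt>0 raises the +x side (rotation about world -y')
    Rz=R.from_euler('z',yaw); return Rz*R.from_euler('y',-tilt)*R.from_euler('x',np.pi)
def delta(pos,rot,st=None):
    st=st or arm.get_state(); T=q2R(st["orientation"])
    s=T.inv().apply(np.array(pos)-st["eef_pos"]); w=(T.inv()*rot).as_rotvec()
    print("row",np.round(s,4),np.round(w,3),"n>=",int(max(np.ceil(np.linalg.norm(s)/.0625),np.ceil(np.degrees(np.linalg.norm(w))/10.7))))
def shot(n,save=None):
    p=optics.capture(n)
    if save: cv2.imwrite(f"pics/{save}.png",p["frame"][:,:,::-1])
    return p
E
python3 - <<'E'
from h import *
t=shot("top"); s=shot("scene")
T=lambda u,v:(140+.45*u,130+.4497*v)
S=lambda u,v:(120+.5*u,140+.5*v)
P=np.array([[96,138,12],[96,-170,12],[-58,-170,12]])*1e-3
ot=[T(327,163),T(588,165),T(588,294)]; os_=[S(496,252),S(305,425),S(204,341)]
f=least_squares(lambda f:np.r_[(proj(t,fixpt(f,P),"top")-ot).ravel(),(proj(s,fixpt(f,P),"scene")-os_).ravel()],[.44,-.1,0,0])
print("fix",f.x,f.fun.round(1))
for n,a,b in [("knob",(626,184),(252,396)),("sinkA",(78,202),(612,90)),("sinkB",(211,287),(474,122)),("grip",(444,194),(387,268)),("done",(444,240),(350,257))]:
    print(n,tri([(t,T(*a),"top"),(s,S(*b),"scene")]).round(4))
print("tray",plane(t,[T(23,272),T(113,278),T(104,380),T(14,374)],"top",.015).round(3), plane(t,[T(64,326)],"top",.015))
print("goldA",plane(t,[T(46,221),T(83,243)],"top",.005).round(4))
print("goldB",plane(t,[T(209,328),T(249,306)],"top",.005).round(4))
w=shot("wrist"); print(w["K"],w["origin"],w["attitude"])
E
```

```text
fix [ 0.51517708 -0.09507116 -0.02527214 -0.00409195] [-0.8  0.  -0.8 -0.8 -0.1  0.   0.8  0.1 -0.7  0.  -1.5  0.3]
knob [ 0.5747 -0.3003  0.0648]
sinkA [0.5734 0.3251 0.0384]
sinkB [0.4722 0.1749 0.0284]
grip [ 0.5681 -0.0954  0.066 ]
done [ 0.5168 -0.096   0.0457]
tray [[0.494 0.395 0.015]
 [0.485 0.29  0.015]
 [0.367 0.302 0.015]
 [0.376 0.406 0.015]] [[0.43052116 0.34766226 0.015     ]]
goldA [[0.5544 0.3713 0.005 ]
 [0.5273 0.3277 0.005 ]]
goldB [[0.424  0.1806 0.005 ]
 [0.4486 0.1334 0.005 ]]
[[371.64829954   0.         324.82146455]
 [  0.         371.64829954 234.96920669]
 [  0.           0.           1.        ]] [ 0.20570099 -0.4868335   0.37269061] [ 0.78808526 -0.10861647  0.08237312 -0.60028223]
```

```bash
python3 - <<'E'
from h import *
delta([.45,-.13,.24],down(-.025))
E
```

```text
row [ 0.3991 -0.2797 -0.0087] [-0.    -0.     0.295] n>= 8
```

```bash
python3 -m inch '[[0.4,-0.28,-0.01,0,0,0.295,1],[0.4,-0.28,-0.01,0,0,0.295,1],[0.4,-0.28,-0.01,0,0,0.295,1],[0.4,-0.28,-0.01,0,0,0.295,1],[0.4,-0.28,-0.01,0,0,0.295,1],[0.4,-0.28,-0.01,0,0,0.295,1],[0.4,-0.28,-0.01,0,0,0.295,1],[0.4,-0.28,-0.01,0,0,0.295,1],[0.4,-0.28,-0.01,0,0,0.295,1],[0.4,-0.28,-0.01,0,0,0.295,1],[0.4,-0.28,-0.01,0,0,0.295,1],[0.4,-0.28,-0.01,0,0,0.295,1]]'
python3 - <<'E'
from h import *
w=shot("wrist","w1")
import pickle; pickle.dump(w,open("w1.pkl","wb"))
E
```

```text
time: 2.95
eef_pos: [0.4504, -0.1304, 0.2414]
orientation: [0.0, 1.0, -0.013, 0.0]
force: [0.4, -0.1, 0.6]
opening: 0.0852
gripper_force: 0.0
```

View pics/w1.png

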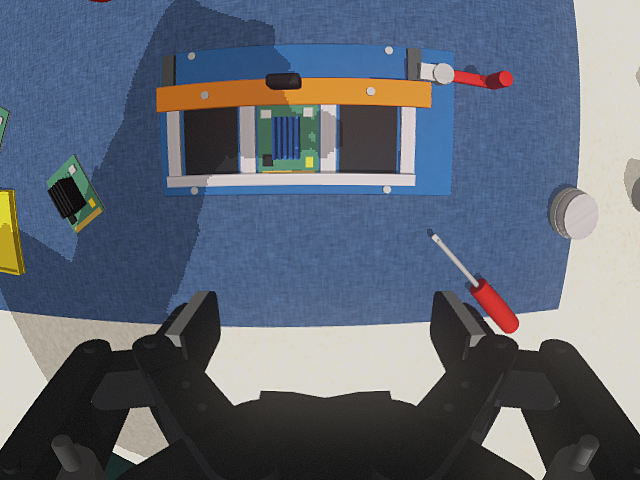

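The wrist view shows plate corners near (174,53), (455,53), (451,194) and (167,195). The grip block top is at (283,76), the hub at (443,72) and the knob at (505,78).

```bash
python3 - <<'E'
from h import *
import pickle
t=shot("top"); s=shot("scene"); w=pickle.load(open("w1.pkl","rb"))
T=lambda u,v:(140+.45*u,130+.4497*v)
S=lambda u,v:(120+.5*u,140+.5*v)
P=np.array([[96,138,12],[96,-170,12],[-58,-170,12],[-58,138,12]])*1e-3
def sub(p,pts,w=3):
    g=cv2.cvtColor(p["frame"],cv2.COLOR_RGB2GRAY); a=np.array(pts,np.float32).reshape(-1,1,2)
    return cv2.cornerSubPix(g,a,(w,w),(-1,-1),(cv2.TERM_CRITERIA_EPS+cv2.TERM_CRITERIA_COUNT,50,.01)).reshape(-1,2)
ow=sub(w,[(174,53),(455,53),(451,194),(167,195)]); print(ow)
ot=[T(327,163),T(588,165),T(588,294)]; os_=[S(496,252),S(305,425),S(204,341)]
fw=least_squares(lambda f:(proj(w,fixpt(f,P),"wrist")-ow).ravel(),[.44,-.1,0,0]); print("wrist only",fw.x.round(4),fw.fun.round(1))
fw3=least_squares(lambda f:(proj(w,fixpt(f,P),"wrist")-ow).ravel(),[.44,-.1,0]); print("wrist only z0",fw3.x.round(4),fw3.fun.round(1))
f=least_squares(lambda f:np.r_[(proj(w,fixpt(f,P),"wrist")-ow).ravel(),(proj(t,fixpt(f,P[:3]),"top")-ot).ravel(),(proj(s,fixpt(f,P[:3]),"scene")-os_).ravel()],[.44,-.1,0,0])
print("all",f.x.round(4),f.fun.round(1))
kn=tri([(t,T(626,184),"top"),(s,S(252,396),"scene"),(w,(506,78),"wrist")]);print("knob",kn)
hb=tri([(t,T(577,186),"top"),(s,S(294,385),"scene"),(w,(443,71),"wrist")]);print("hub",hb)
print("grip",tri([(t,T(444,192),"top"),(s,S(388,266),"scene"),(w,(283,76),"wrist")]))
print("done sink",tri([(t,T(444,240),"top"),(s,S(350,252),"scene"),(w,(286,135),"wrist")]))
for n,x in (("w",fw3.x),):
  c,si=np.cos(x[2]),np.sin(x[2])
  for q in (kn,hb): d=q[:2]-x[:2]; print([c*d[0]+si*d[1],-si*d[0]+c*d[1]])
print(arm.get_state()["joints"])
E
```

```text
[[174.46089   54.305542]
 [455.37933   52.32354 ]
 [450.87354  192.42926 ]
 [167.       195.      ]]
wrist only [ 0.5175 -0.0999 -0.0362 -0.0152] [-5.4 -0.   0.2  1.1  0.3  1.3  4.8 -2.8]
wrist only z0 [ 0.5173 -0.1001 -0.0364] [-10.7  -2.4   5.3  -1.4   5.1   3.9  -0.4  -0.3]
all [ 0.5169 -0.0984 -0.0347 -0.0107] [-8.4  0.2  0.2  0.5  0.4  2.3  2.1 -1.3  0.9 -0.8  0.3 -0.5  0.5 -0.
  0.6  3.7 -1.9  3.2 -2.   3. ]
knob [ 0.57415807 -0.2998396   0.06319322]
hub [ 0.57880016 -0.24935279  0.03060513]
grip [ 0.56947407 -0.09629989  0.07029409]
done sink [ 0.51730857 -0.09629726  0.05406647]
[np.float64(0.06412512399915284), np.float64(-0.1975075278031623)]
[np.float64(0.06692876863405385), np.float64(-0.14688532714266728)]
[-4.54871150e-01  1.63754099e-01 -1.53557445e-01  1.25338918e+00
 -1.13982096e-05  2.71292198e+00]
```

```bash
python3 - <<'E'
from h import *
import pickle
w=pickle.load(open("w1.pkl","rb"))
f=[.5165,-.0975,-.03,0]
a=w["frame"][:,:,::-1].copy()
a=cv2.resize(a[30:220,140:530],None,fx=2,fy=2,interpolation=cv2.INTER_CUBIC)
P=np.array([[96,138,12],[96,-170,12],[-58,-170,12],[-58,138,12]])*1e-3
for P,c in ((P,(0,255,255)),(np.array([[58,0,27.5],[32,0,27.5],[52,15,59.5],[52,-15,59.5],[-35,0,21],[20,12,45],[20,-12,45],[-20,-12,45],[-20,12,45]])*1e-3,(255,0,255))):
    for u in (proj(w,fixpt(f,P),"wrist")-[140,30])*2: cv2.circle(a,tuple(int(v) for v in u.round()),3,c,1)
cv2.imwrite("pics/w1o.png",a)
E
```

```text
(no output)
```

View pics/w1o.png

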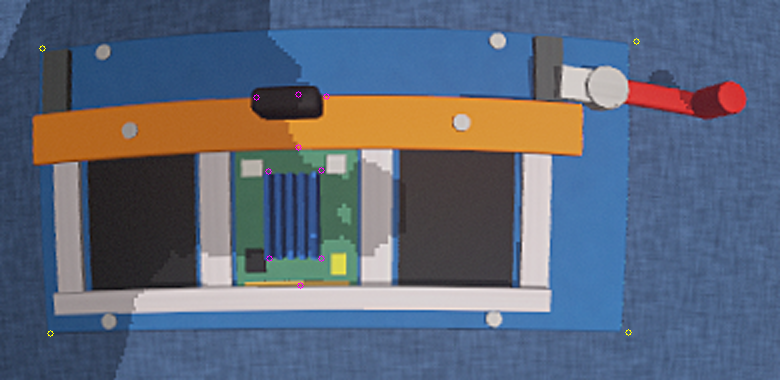

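The overlay puts the true plate corners at full-image (160,54.5), (454,51.5), (451,195.5) and (166,195), so my first top-left corner was wrong.

```bash
python3 - <<'E'
from h import *
import pickle
t=shot("top"); s=shot("scene"); w=pickle.load(open("w1.pkl","rb"))
T=lambda u,v:(140+.45*u,130+.4497*v)
S=lambda u,v:(120+.5*u,140+.5*v)
P=np.array([[96,138,12],[96,-170,12],[-58,-170,12],[-58,138,12]])*1e-3
ow=np.array([(160,54.5),(454,51.5),(451,195.5),(166,195)])
ot=[T(327,163),T(588,165),T(588,294)]; os_=[S(496,252),S(305,425),S(204,341)]
g=lambda f:(proj(w,fixpt(f,P),"wrist")-ow).ravel()
for x0 in ([.5,-.1,0],[.5,-.1,0,0]):
  r=least_squares(g,x0); print("wrist",r.x.round(4),r.fun.round(1))
f=least_squares(lambda f:np.r_[g(f),(proj(t,fixpt(f,P[:3]),"top")-ot).ravel(),(proj(s,fixpt(f,P[:3]),"scene")-os_).ravel()],[.44,-.1,0,0])
print("all",f.x.round(4),f.fun.round(1))
x=[.5165,-.098,-.029]
print("hinge/knob guess", fixpt(f.x,[[.066,-.147,.03],[.066,-.199,.06]]))
print("at tcp plane wrist: knob z.063, hub z.031",plane(w,[(506,78)],"wrist",.0625),plane(w,[(443,72)],"wrist",.0305))
print("goldB w",plane(w,[(78,232),(103,207)],"wrist",.005),"sinkB top",plane(w,[(67,198)],"wrist",.033))
E
```

```text
wrist [ 0.5165 -0.0955 -0.0305] [-0.7 -0.5  2.  -1.2  1.2  0.6 -2.8  1.3]
wrist [ 0.5166 -0.0954 -0.0304 -0.005 ] [ 1.2  0.3  0.3 -0.4 -0.4 -0.3 -1.1  0.5]
all [ 0.5163 -0.0953 -0.0298 -0.0045] [ 0.8  0.5  0.4 -0.4 -0.3 -0.  -1.3  0.9 -0.6 -0.6 -0.6 -1.  -0.1 -0.2
  1.3  0.7 -0.7  0.4 -1.3  0.5]
hinge/knob guess [[ 0.57793621 -0.24420084  0.02554407]
 [ 0.57638732 -0.29617777  0.05554407]]
at tcp plane wrist: knob z.063, hub z.031 [[ 0.57376829 -0.29930296  0.0625    ]] [[ 0.57955473 -0.24694133  0.0305    ]]
goldB w [[0.42514186 0.17730043 0.005     ]
 [0.45418776 0.1311691  0.005     ]] sinkB top [[0.47246809 0.16323627 0.033     ]]
```

```bash
python3 -m inch '[[0.128,0.165,0.08,0,0,0,0.5],[0.128,0.165,0.08,0,0,0,0.5],[0.128,0.165,0.08,0,0,0,0.5],[0.128,0.165,0.08,0,0,0,0.5],[0.128,0.165,0.12,0,0,0,0.5],[0.128,0.165,0.15,0,0,0,0.5],[0.128,0.165,0.15,0,0,0,0.5]]' 30
python3 - <<'E'
from h import *
w=shot("wrist","w2")
print(proj(w,[[.574,-.299,.0625],[.579,-.247,.0305]],"wrist")); s=arm.get_state(); print(s["joints"])
E
```

```text
time: 4.08
eef_pos: [0.5735, -0.2971, 0.0894]
orientation: [-0.001, 1.0, -0.013, -0.002]
force: [-0.5, 0.0, 1.4]
opening: 0.0424
gripper_force: 0.0
[[330.75649914 275.30667501]
 [239.43374237 247.8014942 ]]
[-6.03908119e-01  5.37343177e-01  7.38240350e-03  1.04211954e+00
 -3.36222202e-06  2.56295447e+00]
```

View pics/w2.png

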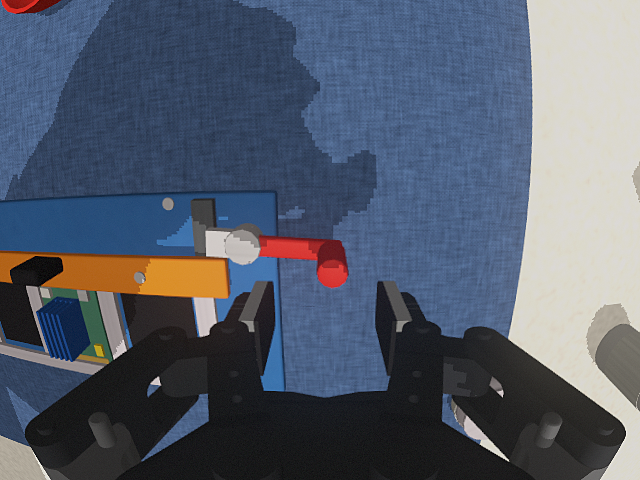

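The knob top shows at about (333,265) and the hub at (243,245), slightly further out than predicted.

```bash
python3 - <<'E'
from h import *
import pickle
w=pickle.load(open("w1.pkl","rb")); v=shot("wrist")
print(tri([(w,(508,78.5),"wrist"),(v,(333,265),"wrist")]),tri([(w,(443,72),"wrist"),(v,(243,245),"wrist")]))
print(plane(v,[(333,265)],"wrist",.0625),plane(v,[(243,245)],"wrist",.0305))
delta([.5765,-.2995,.040],down(-.03))
E
```

```text
[ 0.57583336 -0.30239877  0.05716872] [ 0.58005142 -0.24835191  0.02666016]
[[ 0.57953366 -0.30073973  0.0625    ]] [[ 0.58104684 -0.24942128  0.0305    ]]
row [0.0016 0.0015 0.0523] [ 0.    -0.001  0.005] n>= 1
```

```bash
python3 -m inch '[[0.003,0.003,0.03,0,0,0,0.5],[0.003,0.003,0.047,0,0,0,0.5],[0.003,0.003,0.047,0,0,0,0.5],[0.003,0.003,0.047,0,0,0,0],[0.003,0.003,0.047,0,0,0,0],[0.003,0.003,0.047,0,0,0,0],[0.003,0.003,0.047,0,0,0,0]]' 25
```

```text
time: 5.05
eef_pos: [0.5783, -0.3009, 0.0458]
orientation: [0.0, 1.0, -0.012, 0.001]
force: [0.0, 2.3, 7.6]
opening: 0.0146
gripper_force: 24.9
```

```bash
python3 -m inch '[[0,0,-0.003,0,0,0,0],[-0.0103,-0.001,-0.003,0,0,0,0],[-0.0202,-0.0041,-0.003,0,0,0,0],[-0.0294,-0.0091,-0.003,0,0,0,0],[-0.0373,-0.0158,-0.003,0,0,0,0],[-0.0438,-0.0239,-0.003,0,0,0,0],[-0.0485,-0.0332,-0.003,0,0,0,0],[-0.0512,-0.0432,-0.003,0,0,0,0],[-0.052,-0.051,-0.003,0,0,0,0],[-0.052,-0.051,-0.003,0,0,0,0],[-0.052,-0.051,-0.003,0,0,0,0]]'
```

```text
time: 6.42
eef_pos: [0.5256, -0.248, 0.0473]
orientation: [-0.0, 1.0, -0.013, -0.001]
force: [-7.5, 2.6, -3.1]
opening: 0.0148
gripper_force: 26.0
```

```bash
python3 -m inch '[[0,0,0,0,0,0,0.6],[0,0,0,0,0,0,0.6],[0,0,-0.06,0,0,0,0.6],[0.039,-0.06,-0.06,0,0,0,0.6],[0.039,-0.12,-0.06,0,0,0,0.6],[0.039,-0.153,-0.06,0,0,0,0.6],[0.039,-0.153,-0.06,0,0,0,0.6]]'
python3 - <<'E'
from h import *
w=shot("wrist","w3")
print(proj(w,fixpt((.5163,-.0955,-.03),[[.052,0,.0595],[.067,-.1495,.0305],[.015,-.1495,.0625]]),"wrist"))
E
```

```text
time: 7.3
eef_pos: [0.5701, -0.0942, 0.1078]
orientation: [-0.0, 1.0, -0.011, 0.001]
force: [-0.2, -0.9, -0.4]
opening: 0.0514
gripper_force: 0.0
[[331.82224324 264.76637737]
 [546.50662612 227.70742918]
 [556.22254818 316.11407469]]
```

View pics/w3.png

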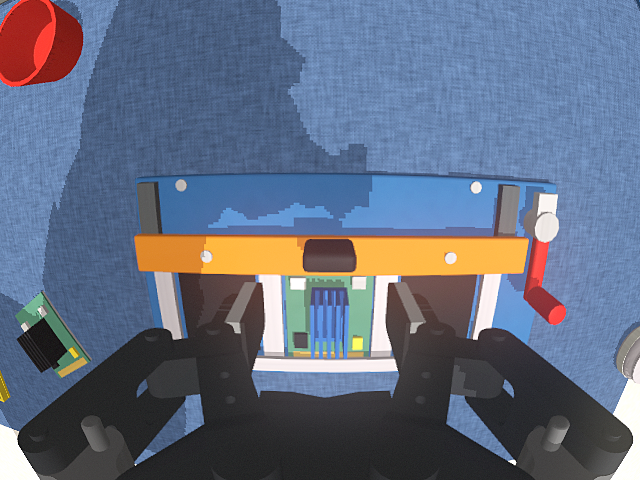

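The lever is now free, pointing to the robot with the knob at (545,305). The grip block, about (330,262), is between the fingers as predicted.

```bash
python3 -m inch '[[-0.001,0.002,0.05,0,0,0,0.6],[-0.001,0.002,0.066,0,0,0,0.6],[-0.001,0.002,0.066,0,0,0,0.6],[-0.001,0.002,0.066,0,0,0,0],[-0.001,0.002,0.066,0,0,0,0],[-0.001,0.002,0.066,0,0,0,0],[0.008,0.002,0.065,0,0,0,0],[0.016,0.002,0.065,0,0,0,0],[0.023,0.002,0.065,0,0,0,0],[0.0245,0.002,0.065,0,0,0,0],[0.0245,0.002,0.065,0,0,0,0]]' 50
```

```text
time: 8.72
eef_pos: [0.5934, -0.0974, 0.0429]
orientation: [-0.002, 1.0, -0.012, -0.0]
force: [-5.3, 12.5, 0.8]
opening: 0.0285
gripper_force: 51.1
```

```bash
python3 -m inch '[[0.003,0,0,0,0,0,0],[0.003,0,0,0,0,0,0],[0.003,0,0,0,0,0,0.7],[0.003,0,0,0,0,0,0.7],[0.0,0,-0.06,0,0,0,0.7],[-0.03,0,-0.12,0,0,-0.19,0.7],[-0.077,-0.004,-0.16,0,0,-0.38,0.7],[-0.077,-0.004,-0.16,0,0,-0.57,0.7],[-0.077,-0.004,-0.16,0,0,-0.75,0.7],[-0.077,-0.004,-0.16,0,0,-0.93,0.7],[-0.077,-0.004,-0.16,0,0,-1.11,0.7],[-0.077,-0.004,-0.16,0,0,-1.29,0.7],[-0.077,-0.004,-0.16,0,0,-1.47,0.7],[-0.077,-0.004,-0.16,0,0,-1.65,0.7],[-0.077,-0.004,-0.16,0,0,-1.83,0.7],[-0.077,-0.004,-0.16,0,0,-2.01,0.7],[-0.077,-0.004,-0.16,0,0,-2.19,0.7],[-0.077,-0.004,-0.16,0,0,-2.37,0.7],[-0.077,-0.004,-0.16,0,0,-2.55,0.7],[-0.077,-0.004,-0.16,0,0,-2.73,0.7]]'
python3 -m inch '[[0,0,0,0,0,-0.18,0.7],[0,0,0,0,0,-0.36,0.7],[0,0,0,0,0,-0.412,0.7],[0,0,0,0,0,-0.412,0.7]]'
python3 - <<'E'
from h import *
w=shot("wrist","w4")
import pickle; pickle.dump(w,open("w4.pkl","wb"))
f=(.5163,-.0955,-.03)
a=cv2.cvtColor(w["frame"],cv2.COLOR_RGB2BGR)
P=np.array([[.2,.12,.45],[.2,-.12,.45],[-.2,-.12,.45],[-.2,.12,.45],[-.35,0,.25],[-.58,1.38,.12],[-.58,-1.7,.12],[.76,0,.595]])*.1
for u in proj(w,fixpt(f,P),"wrist"): cv2.circle(a,tuple(int(v) for v in u.round()),3,(255,0,255),1)
cv2.imwrite("pics/w4.png",a); print(arm.get_state()["joints"])
E
```

```text
time: 11.22
eef_pos: [0.5177, -0.0935, 0.2029]
orientation: [0.001, 0.214, 0.977, -0.0]
force: [0.3, -0.1, -0.5]
opening: 0.0597
gripper_force: 0.0
time: 11.72
eef_pos: [0.5176, -0.0935, 0.2028]
orientation: [0.001, 0.013, 1.0, -0.0]
force: [1.0, 0.1, -0.0]
opening: 0.0596
gripper_force: 0.0
[-3.33559294e-01  2.74329246e-01 -1.10713788e-01  1.18476408e+00
 -6.27037626e-05 -3.07252338e-01]
```

View pics/w4.png

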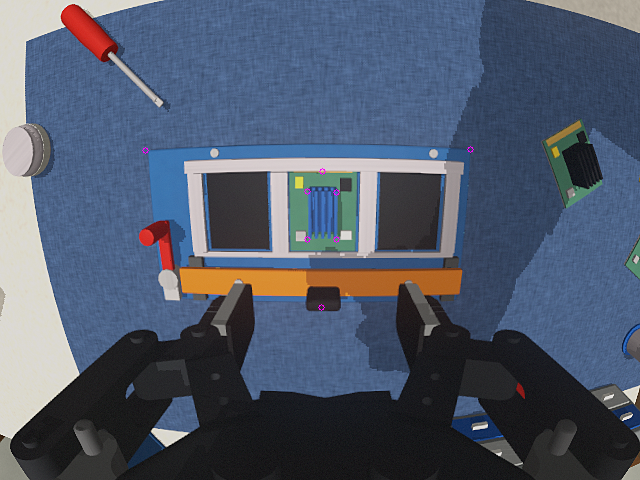

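The overlay sits on the blue sink (dots around (322,215)), so the fixture pose holds. The bar is drawn back, with the block at (323,299).

```bash
python3 -m inch '[[0.001,-0.002,0.06,0,0,-0.003,0.6],[0.001,-0.002,0.12,0,0,-0.003,0.6],[0.001,-0.002,0.16,0,0,-0.003,0.6],[0.001,-0.002,0.179,0,0,-0.003,0.6],[0.001,-0.002,0.182,0,0,-0.003,0.6],[0.001,-0.002,0.182,0,0,-0.003,0.6]]'
python3 -m inch '[[0,0,0,0,0,0,0],[0,0,0,0,0,0,0],[0,0,0,0,0,0,0],[0,0,0,0,0,0,0],[0,0,0,0,0,0,0]]' 60
```

```text
time: 12.52
eef_pos: [0.5167, -0.0954, 0.021]
orientation: [0.0, 0.011, 1.0, -0.0]
force: [0.5, -0.3, 0.1]
opening: 0.0511
gripper_force: 0.0
time: 13.15
eef_pos: [0.5168, -0.0954, 0.0213]
orientation: [0.001, 0.011, 1.0, -0.0]
force: [-1.8, 0.9, 8.7]
opening: 0.0232
gripper_force: 59.8
```

```bash
python3 -m inch '[[0.0003,0,-0.005,0,-0.11,0,0],[0.0012,0,-0.0095,0,-0.22,0,0],[0.0012,0,-0.0095,0,-0.22,0,0],[0.0012,0,-0.0095,0,-0.22,0,0]]'
python3 -m inch '[[-0.005,0,-0.0005,0,0,0,0],[-0.012,0,-0.001,0,0,0,0],[-0.016,0,-0.001,0,0,0,0],[-0.016,0,-0.001,0,0,0,0]]'
```

```text
time: 13.65
eef_pos: [0.5157, -0.0955, 0.0302]
orientation: [0.109, 0.011, 0.994, -0.001]
force: [1.0, -0.1, -1.7]
opening: 0.023
gripper_force: 58.8
time: 14.15
eef_pos: [0.5308, -0.0955, 0.0342]
orientation: [0.11, 0.011, 0.994, -0.001]
force: [0.3, 0.7, -1.0]
opening: 0.0227
gripper_force: 58.8
```

```bash
python3 - <<'E'
from h import *
delta([.533,-.0955,.17],down(np.pi-.03)); delta([.38,.348,.17],down(np.pi-.093))
E
```

```text
row [-0.0317  0.     -0.1321] [0.001 0.22  0.008] n>= 3
row [ 0.1269  0.4401 -0.1675] [0.008 0.22  0.071] n>= 8
```

```bash
python3 -m inch '[[-0.0127,0,-0.053,0,0,0,0],[-0.025,0,-0.1,0,0.11,0,0],[-0.0317,0,-0.132,0,0.22,0,0],[-0.02,0.06,-0.135,0,0.22,0.02,0],[-0.015,0.12,-0.137,0,0.22,0.03,0],[-0.01,0.18,-0.138,0,0.22,0.04,0],[0,0.24,-0.139,0,0.22,0.05,0],[0,0.30,-0.14,0,0.22,0.06,0],[0,0.36,-0.14,0,0.22,0.07,0],[0.01,0.42,-0.141,0,0.22,0.071,0],[0.01,0.44,-0.141,0,0.22,0.071,0],[0.01,0.44,-0.141,0,0.22,0.071,0]]'
python3 - <<'E'
from h import *
w=shot("wrist","w5")
import pickle; pickle.dump(w,open("w5.pkl","wb"))
E
```

```text
time: 15.65
eef_pos: [0.4992, 0.346, 0.1692]
orientation: [-0.0, 0.045, 0.999, 0.004]
force: [-1.1, -0.6, -1.4]
opening: 0.023
gripper_force: 59.6
```

View pics/w5.png

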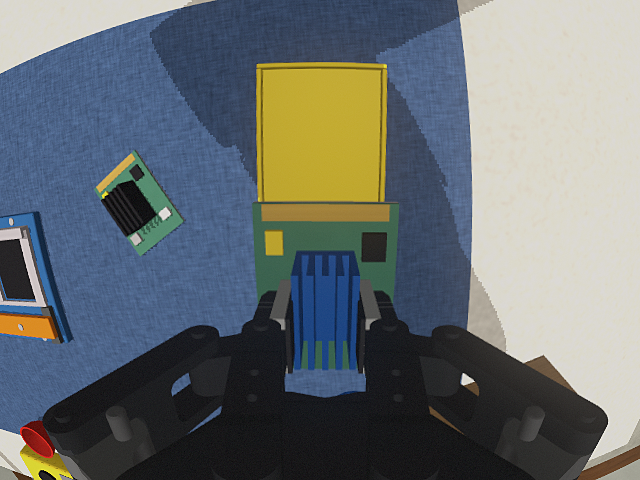

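The held board is centred in the pads. The tray's robot-side top corners are at (256,65) and (387,66), and its sides run down to (256,200) and (385,200).

```bash
python3 - <<'E'
from h import *
import pickle
w=pickle.load(open("w5.pkl","rb"))
for z in (.010,.015):
  q=plane(w,[(256,65),(387,66),(385,200),(256,200)],"wrist",z); print(q.round(4))
  e=q[0]-q[1]; e/=np.linalg.norm(e); n=np.array([e[1],-e[0],0]); n*=np.sign(n[0])
  c=(q[0]+q[1])/2+n*.06; print("width",np.linalg.norm(q[0]-q[1]),"centre",c,"yaw",np.arctan2(n[1],n[0]), "mid sides",(q[2]+q[3])/2)
t=shot("top")
m=cv2.inRange(cv2.cvtColor(t["frame"],cv2.COLOR_RGB2HSV),(24,120,90),(34,255,255)); m[:, :145]=0; m[:,200:]=0
print(cv2.minAreaRect(np.argwhere(m)[:,::-1].astype(np.float32)))
(c,_,_)=cv2.minAreaRect(np.argwhere(m)[:,::-1].astype(np.float32)); print(plane(t,[c],"top",.012))
delta([.43,.348,.06],down(np.pi-.09))
E
```

```text
[[0.3687 0.3043 0.01  ]
 [0.3793 0.409  0.01  ]
 [0.4896 0.3988 0.01  ]
 [0.4796 0.2923 0.01  ]]
width 0.10519323239750213 centre [0.43365427 0.35059243 0.01      ] yaw -0.10092387758139601 mid sides [0.48457127 0.34557463 0.01      ]
[[0.3697 0.3051 0.015 ]
 [0.3801 0.408  0.015 ]
 [0.4886 0.398  0.015 ]
 [0.4788 0.2933 0.015 ]]
width 0.10344414624496161 centre [0.43460768 0.35051689 0.015     ] yaw -0.10092387758139569 mid sides [0.48368551 0.34568304 0.015     ]
((169.09901428222656, 265.5098876953125), (40.099998474121094, 68.45855712890625), 5.710593223571777)
[[0.45916158 0.34763091 0.012     ]]
row [ 0.0696 -0.0035  0.1096] [ 0.007 -0.001 -0.003] n>= 3
```

```bash
python3 -m inch '[[0.04,-0.002,0.03,0.007,0,0.01,0],[0.066,-0.002,0.07,0.007,0,0.01,0],[0.066,-0.002,0.11,0.007,0,0.01,0],[0.066,-0.002,0.14,0.007,0,0.01,0],[0.066,-0.002,0.152,0.007,0,0.01,0],[0.066,-0.002,0.155,0.007,0,0.01,0],[0.066,-0.002,0.155,0.007,0,0.01,0]]'
```

```text
time: 16.62
eef_pos: [0.4343, 0.3506, 0.0156]
orientation: [0.0, 0.051, 0.999, 0.001]
force: [0.6, 0.5, -1.6]
opening: 0.0231
gripper_force: 59.6
```

```bash
python3 -m inch '[[0,0,0.002,0,0,0,0],[0,0,0.002,0,0,0,0],[0,0,0.002,0,0,0,0.45],[0,0,0.002,0,0,0,0.45],[0,0,-0.06,0,0,0,0.45],[-0.04,-0.03,-0.12,0,0,0,0.7],[-0.10,-0.07,-0.17,0,0,0,0.7],[-0.16,-0.10,-0.21,0,0,0,0.7],[-0.17,-0.115,-0.22,0,0,0,0.7],[-0.17,-0.115,-0.22,0,0,0,0.7]]'
python3 - <<'E'
from h import *
w=shot("wrist","w6")
import pickle; pickle.dump(w,open("w6.pkl","wb"))
E
```

```text
time: 17.88
eef_pos: [0.5936, 0.2166, 0.2361]
orientation: [0.001, 0.052, 0.999, 0.001]
force: [-0.2, 0.1, -0.3]
opening: 0.0601
gripper_force: 0.0
```

View pics/w6.png

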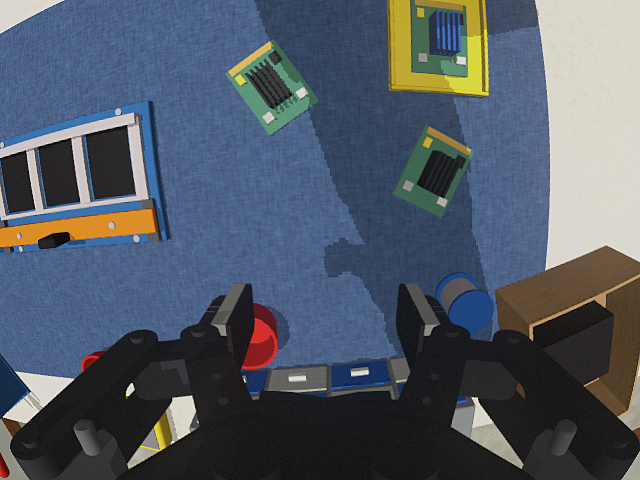

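The finished board lies in the tray at (440,40). Board B has corners (227,72), (271,41), (318,102) and (270,135); board A has (429,126), (472,150), (441,217) and (393,193).

```bash
cat >> h.py <<'E'
BP=np.array([[-40,-30,5],[-40,30,5],[40,30,5],[40,-30,5]])*1e-3
def fitb(w,px,name="wrist",z=0):
    r=least_squares(lambda f:(proj(w,fixpt(list(f)+[z],BP),name)-px).ravel(),[.5,.2,0]); print("board",r.x.round(4),r.fun.round(1)); return r.x
E
python3 - <<'E'
from h import *
import pickle
w=pickle.load(open("w6.pkl","rb"))
for n,px,sk in (("B",[(227,72),(271,41),(318,102),(270,135)],(268,86)),("A",[(429,126),(472,150),(441,217),(393,193)],(441,170))):
  f=fitb(w,px); fitb(w,px,z=-.005)
  print(n,"sink top px pred",proj(w,fixpt(f,[[0,0,.033]]),"wrist"))
  delta([f[0],f[1],.10],down(np.pi+f[2]))
E
```

```text
board [0.4724 0.1768 0.4949] [-2.2  1.8  2.3 -2.2  0.7 -0.6 -0.8  0.9]
board [0.4717 0.1762 0.4949] [-1.6  2.   2.3 -1.5  0.1 -0.7 -0.8  0.3]
B sink top px pred [[266.601648    83.00281077]]
row [ 0.1161 -0.0526  0.1354] [ 0.001  0.002 -0.599] n>= 4
board [ 0.5742  0.3337 -0.5414] [-2.3 -2.1  2.8  1.1  0.3  0.8 -0.5  0.4]
board [ 0.5749  0.3351 -0.5412] [-2.2 -1.5  2.2  1.4  0.1  0.2  0.1  0.1]
A sink top px pred [[442.99968809 174.82597219]]
row [0.0312 0.1141 0.1357] [0.001 0.001 0.437] n>= 3
```

```bash
python3 -m inch '[[0.05,-0.02,0.05,0,0,-0.15,0.6],[0.10,-0.045,0.1,0,0,-0.3,0.6],[0.116,-0.0525,0.135,0,0,-0.45,0.6],[0.116,-0.0525,0.15,0,0,-0.597,0.6],[0.116,-0.0525,0.19,0,0,-0.597,0.6],[0.116,-0.0525,0.22,0,0,-0.597,0.6],[0.116,-0.0525,0.226,0,0,-0.597,0.6],[0.116,-0.0525,0.226,0,0,-0.597,0.6]]'
python3 -m inch '[[0,0,0,0,0,0,0],[0,0,0,0,0,0,0],[0,0,0,0,0,0,0],[0,0,0,0,0,0,0],[0,0,-0.03,0,0,0,0],[0,0,-0.08,0,0,0,0],[0,0,-0.13,0,0,0,0],[0,0,-0.14,0,0,0,0]]' 60
python3 - <<'E'
from h import *
s=shot("wrist","w7"); delta([.6,-.09,.17],down(np.pi-.03))
E
```

```text
time: 18.92
eef_pos: [0.4697, 0.1788, 0.0088]
orientation: [-0.0, -0.245, 0.969, 0.0]
force: [-0.4, 0.5, -0.8]
opening: 0.0511
gripper_force: 0.0
time: 19.92
eef_pos: [0.4717, 0.1787, 0.1519]
orientation: [0.003, -0.245, 0.97, 0.0]
force: [-0.0, -0.1, -2.2]
opening: 0.0227
gripper_force: 59.1
row [ 0.0143 -0.2975 -0.0187] [0.001 0.004 0.525] n>= 5
```

View pics/w7.png

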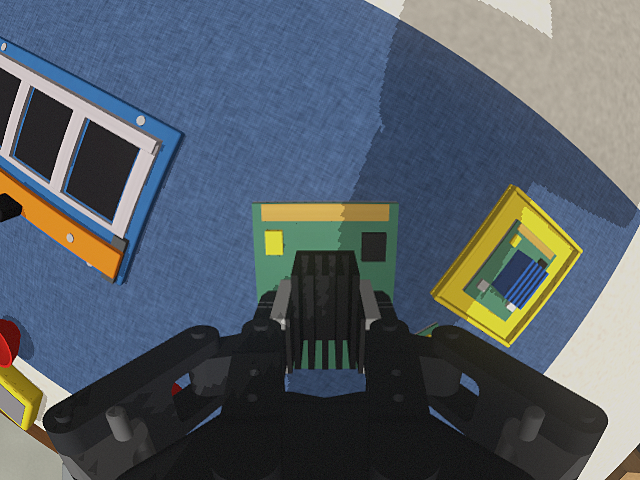

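The board is held square, with its gold edge at row 203, columns 253–398. That is the same in-hand pose as the finished board, so I can retrace the extraction path in reverse.

```bash
python3 - <<'E'
from h import *
delta([.5308,-.0955,.12],q2R([.110,.011,.994,-.001]))
E
```

```text
row [ 0.078  -0.2694  0.0311] [ 0.057 -0.211  0.515] n>= 5
```

```bash
python3 -m inch '[[0.016,-0.05,0,0,0,0.1,0],[0.032,-0.11,0,0,0,0.2,0],[0.048,-0.16,0,0,0,0.3,0],[0.063,-0.21,0,0,0,0.4,0],[0.078,-0.26,0.01,0,0,0.515,0],[0.078,-0.269,0.02,0.03,-0.1,0.515,0],[0.078,-0.2694,0.031,0.057,-0.211,0.515,0],[0.078,-0.2694,0.031,0.057,-0.211,0.515,0]]'
python3 - <<'E'
from h import *
q=[.110,.011,.994,-.001]
for p in ([.5308,-.0955,.036],[.516,-.0955,.0305]): delta(p,q2R(q))
E
```

```text
time: 20.98
eef_pos: [0.5264, -0.095, 0.1153]
orientation: [0.105, 0.012, 0.994, -0.001]
force: [0.1, 0.1, -0.7]
opening: 0.0229
gripper_force: 59.3
row [ 0.0123 -0.0005  0.0785] [ 0.    -0.009 -0.001] n>= 2
row [ 0.0279 -0.0008  0.0808] [ 0.    -0.009 -0.001] n>= 2
```

```bash
python3 -m inch '[[0,0,0,0,0,0,0],[0,0,0,0,0,0,0]]'
python3 - <<'E'
from h import *
q=[.110,.011,.994,-.001]
for p in ([.5308,-.0955,.036],[.516,-.0955,.0305]): delta(p,q2R(q))
E
```

```text
time: 21.22
eef_pos: [0.5307, -0.0959, 0.1178]
orientation: [0.108, 0.011, 0.994, -0.002]
force: [-0.8, 0.2, -1.1]
opening: 0.0227
gripper_force: 59.3
row [0.0174 0.0005 0.0799] [-0.001 -0.005  0.   ] n>= 2
row [0.0331 0.0001 0.0821] [-0.001 -0.005  0.   ] n>= 2
```

```bash
python3 -m inch '[[0.01,0.0005,0.045,0,-0.005,0,0],[0.0174,0.0005,0.08,0,-0.005,0,0],[0.0174,0.0005,0.08,0,-0.005,0,0],[0.0174,0.0005,0.08,0,-0.005,0,0]]'
```

```text
time: 21.72
eef_pos: [0.5309, -0.0955, 0.0367]
orientation: [0.111, 0.011, 0.994, -0.002]
force: [-0.0, -0.3, -0.0]
opening: 0.0232
gripper_force: 59.3
```

```bash
python3 -m inch '[[0.0012,0,0.0054,0,0,0,0],[0.0012,0,0.0054,0,0,0,0],[0.006,0,0.0043,0,0,0,0],[0.011,0,0.0032,0,0,0,0],[0.0158,0,0.0021,0,0,0,0],[0.0158,0,0.0021,0,0,0,0],[0.0158,0,0.0021,0,0,0,0]]'
```

```text
time: 22.6
eef_pos: [0.5144, -0.0949, 0.0299]
orientation: [0.11, 0.011, 0.994, -0.001]
force: [-3.1, -0.3, 5.7]
opening: 0.023
gripper_force: 60.1
```

```bash
python3 -m inch '[[-0.0003,0,0.0023,0,0.055,0,0],[-0.0004,0,0.0047,0,0.11,0,0],[-0.0004,0,0.007,0,0.165,0,0],[-0.0004,0,0.0090,0,0.218,0,0],[-0.0004,0,0.0092,0,0.218,0,0],[-0.0004,0,0.0092,0,0.218,0,0]]'
```

```text
time: 23.35
eef_pos: [0.5173, -0.095, 0.0216]
orientation: [0.001, 0.011, 1.0, -0.0]
force: [-5.6, 0.7, 16.9]
opening: 0.0231
gripper_force: 62.0
```

```bash
python3 -m inch '[[0,0,0,0,0,0,0.5],[0,0,0,0,0,0,0.5],[0,0,-0.05,0,0,0,0.6],[0,0,-0.11,0,0,0,0.7],[-0.0,0,-0.17,0,0,0,0.7],[0,0,-0.18,0,0,0,0.7],[0,0,-0.18,0,0,0,0.7]]'
python3 - <<'E'
from h import *
import pickle
w=shot("wrist","w8"); pickle.dump(w,open("w8.pkl","wb")); t=shot("top","top8")
a=cv2.imread("pics/w8.png"); a=cv2.resize(a[120:330,130:530],(800,420),interpolation=cv2.INTER_CUBIC); cv2.imwrite("pics/w8c.png",a)
b=[d for d in optics.recognise(t,"board0")]
print([(round(d["confidence"],2),np.round(d["bbox"])) for d in b])
E
```

```text
time: 24.22
eef_pos: [0.5168, -0.095, 0.2009]
orientation: [0.002, 0.011, 1.0, -0.0]
force: [0.2, 0.5, -0.9]
opening: 0.0599
gripper_force: 0.0
[(0.68, array([188., 235.,  31.,  36.]))]
```

View pics/w8c.png

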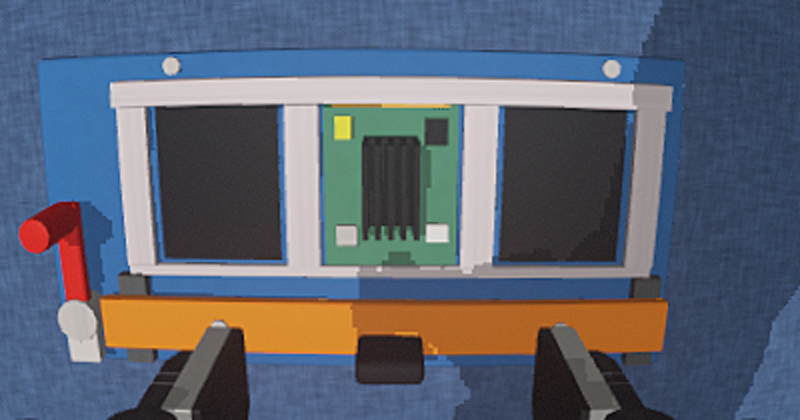

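Board B is seated flat in the middle nest with its gold edge under the lip (crop (390,105)). The network now sees the other board at top pixel (188,235), so it was knocked and I need to look again.

```bash
python3 -m inch '[[-0.06,0.05,-0.02,0,0,0,0.7],[-0.08,0.11,-0.03,0,0,0,0.7],[-0.09,0.17,-0.035,0,0,0,0.7],[-0.09,0.23,-0.035,0,0,0,0.7],[-0.09,0.29,-0.035,0,0,0,0.7],[-0.09,0.33,-0.035,0,0,0,0.7],[-0.09,0.335,-0.035,0,0,0,0.7],[-0.09,0.335,-0.035,0,0,0,0.7],[-0.09,0.335,-0.035,0,0,0,0.7]]'
python3 - <<'E'
from h import *
import pickle
w=shot("wrist","w9"); pickle.dump(w,open("w9.pkl","wb"))
a=cv2.imread("pics/w9.png"); cv2.imwrite("pics/w9c.png",cv2.resize(a[0:300,240:640],(800,600),interpolation=cv2.INTER_CUBIC))
E
```

```text
time: 25.5
eef_pos: [0.6141, 0.2368, 0.2358]
orientation: [0.001, 0.012, 1.0, -0.0]
force: [-0.8, -0.5, -0.2]
opening: 0.0598
gripper_force: 0.0
```

View pics/w9c.png

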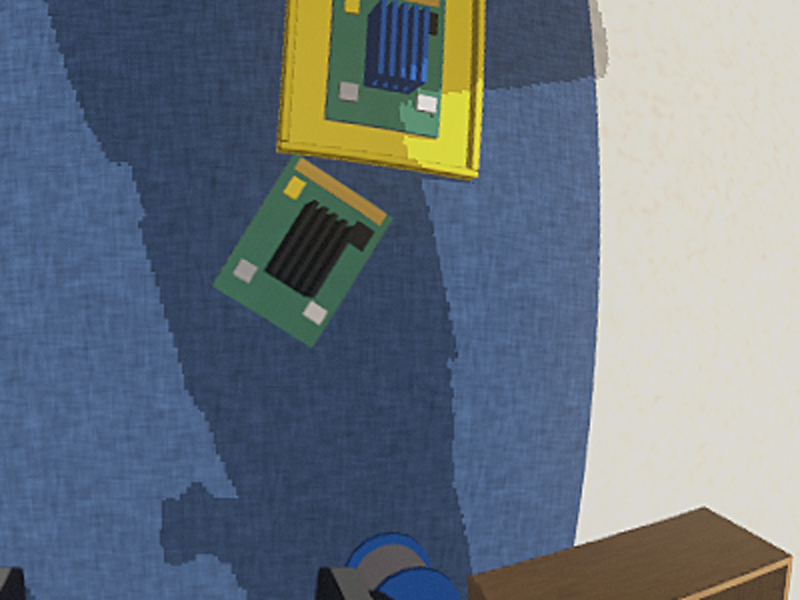

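The knocked board's corners are at crop (299,156), (392,216), (312,347) and (213,285), with the gold edge beside the tray.

```bash
python3 - <<'E'
from h import *
import pickle
w=pickle.load(open("w9.pkl","rb"))
px=np.array([(299,156),(392,216),(312,347),(213,285)])/2+[240,0]
f=fitb(w,px,z=-.002)
delta([f[0],f[1],.009],down(np.pi+f[2]))
E
```

```text
board [ 0.5381  0.3072 -0.5697] [-1.4 -1.6  1.1  1.2  0.3  0.4 -0.  -0. ]
row [0.0783 0.0687 0.2267] [0.    0.002 0.546] n>= 4
```

```bash
python3 -m inch '[[0.03,0.03,0.05,0,0,0.14,0.5],[0.06,0.06,0.1,0,0,0.28,0.5],[0.078,0.0687,0.14,0,0,0.42,0.5],[0.078,0.0687,0.16,0,0,0.546,0.5],[0.078,0.0687,0.19,0,0,0.546,0.5],[0.078,0.0687,0.22,0,0,0.546,0.5],[0.078,0.0687,0.2265,0,0,0.546,0.5],[0.078,0.0687,0.2265,0,0,0.546,0.5],[0.078,0.0687,0.2265,0,0,0.546,0.5]]'
python3 -m inch '[[0,0,0,0,0,0,0],[0,0,0,0,0,0,0],[0,0,0,0,0,0,0],[0,0,0,0,0,0,0],[0,0,-0.03,0,0,0,0],[0,0,-0.08,0,0,0,0],[0,0,-0.13,0,0,0,0],[0,0,-0.14,0,0,0,0],[0,0,-0.14,0,0,0,0],[0,0,-0.14,0,0,0,0]]' 60
python3 - <<'E'
from h import *
import pickle
s=shot("wrist","w10"); pickle.dump(s,open("w10.pkl","wb"))
# gold-edge in-hand comparison with w7
a=cv2.imread("pics/w7.png")[190:260,240:420]; b=cv2.imread("pics/w10.png")[190:260,240:420]
g=lambda m: cv2.inRange(cv2.cvtColor(m,cv2.COLOR_BGR2HSV),(15,90,90),(22,200,255))
for m in (a,b):
    k=g(m); r=np.argwhere(k); print(len(r), r.min(0)+[190,240], r.max(0)+[190,240], (r.mean(0)+[190,240]).round(1))
n=fixpt((.5168,-.0954,-.026),[[.014,.080,0]])[0]; print(n)
delta([n[0],n[1],.12],q2R([.110,.011,.994,-.001]))
E
```

```text
time: 26.68
eef_pos: [0.539, 0.3084, 0.0107]
orientation: [0.002, 0.281, 0.96, 0.001]
force: [0.2, -0.9, 0.3]
opening: 0.0424
gripper_force: 0.0
time: 27.92
eef_pos: [0.5372, 0.3081, 0.1479]
orientation: [0.0, 0.28, 0.96, -0.001]
force: [-0.5, 0.3, -1.2]
opening: 0.0229
gripper_force: 59.2
2168 [204 261] [230 388] [212.  324.7]
2147 [207 261] [223 388] [215.  324.5]
[ 0.53287503 -0.015791    0.        ]
row [-0.1707 -0.2753  0.0283] [-0.062 -0.214 -0.544] n>= 6
```

```bash
python3 -m inch '[[-0.03,-0.05,0,0,0,-0.1,0],[-0.06,-0.1,0,0,0,-0.2,0],[-0.09,-0.15,0,0,0,-0.3,0],[-0.12,-0.2,0,0,0,-0.4,0],[-0.15,-0.24,0.01,0,0,-0.5,0],[-0.17,-0.275,0.02,-0.03,-0.1,-0.544,0],[-0.1707,-0.2753,0.028,-0.062,-0.214,-0.544,0],[-0.1707,-0.2753,0.028,-0.062,-0.214,-0.544,0],[-0.1707,-0.2753,0.028,-0.062,-0.214,-0.544,0],[-0.1707,-0.2753,0.028,-0.062,-0.214,-0.544,0]]'
python3 - <<'E'
from h import *
delta([.5335,-.0154,.034],q2R([.110,.013,.994,-.001]))
E
```

```text
time: 29.22
eef_pos: [0.5348, -0.0153, 0.122]
orientation: [0.111, 0.011, 0.994, -0.0]
force: [0.5, -0.6, -1.3]
opening: 0.0228
gripper_force: 59.4
row [ 0.0207 -0.0003  0.0855] [0.002 0.002 0.005] n>= 2
```

```bash
python3 -m inch '[[0.01,0,0.045,0,0,0,0],[0.018,0,0.075,0,0,0.004,0],[0.0207,0,0.0855,0,0,0.004,0],[0.0207,0,0.0855,0,0,0.004,0],[0.0207,0,0.0855,0,0,0.004,0],[0.0207,0,0.0855,0,0,0.004,0]]'
python3 - <<'E'
from h import *
q=[.110,.013,.994,-.001]
delta([.5335,-.0154,.0308],q2R(q)); delta([.5158,-.0154,.0305],q2R(q))
E
```

```text
time: 29.98
eef_pos: [0.533, -0.0155, 0.0346]
orientation: [0.112, 0.013, 0.994, -0.0]
force: [0.3, 0.5, -1.5]
opening: 0.0228
gripper_force: 59.5
row [0.0004 0.0001 0.0038] [0.001 0.004 0.   ] n>= 1
row [ 0.0177 -0.0004  0.0002] [0.001 0.004 0.   ] n>= 1
```

```bash
python3 -m inch '[[0.0006,0,0.0038,0,0,0,0],[0.0006,0,0.0038,0,0,0,0],[0.006,0,0.0026,0,0,0,0],[0.012,0,0.0013,0,0,0,0],[0.0175,0,0.0003,0,0,0,0],[0.0175,0,0.0003,0,0,0,0],[0.0175,0,0.0003,0,0,0,0]]'
```

```text
time: 30.85
eef_pos: [0.5165, -0.0152, 0.0304]
orientation: [0.113, 0.013, 0.994, -0.0]
force: [0.3, -0.8, 10.2]
opening: 0.0227
gripper_force: 60.7
```

```bash
python3 -m inch '[[0.0010,0,0.0015,0,0.055,0,0],[0.0008,0,0.004,0,0.11,0,0],[0.0006,0,0.0065,0,0.165,0,0],[0.0003,0,0.0088,0,0.224,0,0],[0.0003,0,0.0091,0,0.224,0,0],[0.0003,0,0.0091,0,0.224,0,0]]'
```

```text
time: 31.6
eef_pos: [0.5178, -0.0152, 0.0223]
orientation: [0.001, 0.013, 1.0, 0.001]
force: [-8.2, 0.9, 34.7]
opening: 0.0229
gripper_force: 64.7
```

```bash
python3 -m inch '[[0,0,-0.0007,0,0,0,0],[0,0,-0.0007,0,0,0,0.5],[0,0,-0.0007,0,0,0,0.5],[0,0,-0.05,0,0,0,0.6],[0.0,-0.03,-0.11,0,0,0,0.7],[0,-0.08,-0.17,0,0,0,0.7],[0,-0.08,-0.18,0,0,0,0.7],[0,-0.08,-0.18,0,0,0,0.7],[0,-0.08,-0.18,0,0,0,0.7]]'
python3 - <<'E'
from h import *
import pickle
w=shot("wrist","w11"); pickle.dump(w,open("w11.pkl","wb")); t=shot("top","top11")
a=cv2.imread("pics/w11.png"); a=cv2.resize(a[120:330,130:530],(800,420),interpolation=cv2.INTER_CUBIC); cv2.imwrite("pics/w11c.png",a)
print([(round(d["confidence"],2),np.round(d["bbox"])) for d in optics.recognise(t,"board0")])
n=fixpt((.5163,-.0955,-.03),[[.076,0,.0595]])[0]; print(n); delta([n[0],n[1],.045],down(np.pi-.026))
E
```

```text
time: 32.72
eef_pos: [0.5147, -0.0949, 0.1993]
orientation: [-0.001, 0.013, 1.0, 0.002]
force: [-0.4, 0.3, -0.7]
opening: 0.0595
gripper_force: 0.0
[(0.76, array([307., 238.,  13.,  27.]))]
[ 0.5922658  -0.09777966  0.0595    ]
row [-0.078  -0.0016  0.154 ] [ 0.003 -0.003  0.001] n>= 3
```

View pics/w11c.png

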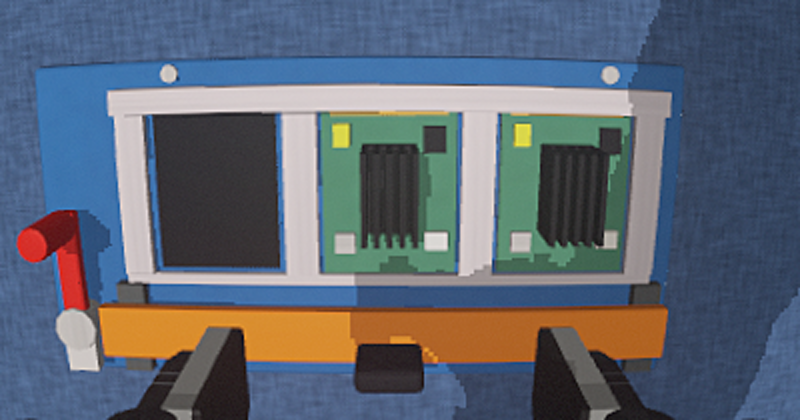

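Both boards lie flat with gold edges under the lip; no third loose board is visible. Next I push the bar home.

```bash
python3 -m inch '[[-0.05,-0.001,0.03,0,0,0,0.6],[-0.078,-0.0016,0.08,0,0,0,0.6],[-0.078,-0.0016,0.13,0,0,0,0.6],[-0.078,-0.0016,0.156,0,0,0,0.6],[-0.078,-0.0016,0.156,0,0,0,0.6],[-0.078,-0.0016,0.156,0,0,0,0],[-0.078,-0.0016,0.156,0,0,0,0],[-0.078,-0.0016,0.156,0,0,0,0],[-0.078,-0.0016,0.156,0,0,0,0]]' 50
python3 -m inch '[[0.008,0,0,0,0,0,0],[0.016,0,0,0,0,0,0],[0.022,0,0,0,0,0,0],[0.025,0,0,0,0,0,0],[0.026,0,0,0,0,0,0],[0.026,0,0,0,0,0,0],[0.026,0,0,0,0,0,0]]'
```

```text
time: 34.0
eef_pos: [0.5935, -0.0974, 0.0457]
orientation: [0.0, 0.012, 1.0, 0.002]
force: [1.0, 9.2, 2.3]
opening: 0.0283
gripper_force: 49.7
time: 34.88
eef_pos: [0.5694, -0.0967, 0.0459]
orientation: [0.002, 0.012, 1.0, 0.003]
force: [10.7, 12.3, -6.9]
opening: 0.0285
gripper_force: 50.7
```

```bash
python3 -m inch '[[0,0,0,0,0,0,0.6],[0,0,0,0,0,0,0.6],[0,0,-0.06,0,0,0,0.6],[0.04,-0.05,-0.065,0,0,0,0.5],[0.04,-0.11,-0.065,0,0,0,0.5],[0.04,-0.152,-0.065,0,0,0,0.5],[0.04,-0.152,-0.04,0,0,0,0.5],[0.04,-0.152,-0.002,0,0,0,0.5],[0.04,-0.152,-0.002,0,0,0,0.5],[0.04,-0.152,-0.002,0,0,0,0.5]]'
python3 -m inch '[[0,0,0,0,0,0,0],[0,0,0,0,0,0,0],[0,0,0,0,0,0,0],[0,0,0,0,0,0,0],[-0.0008,-0.0077,0,0,0,0,0],[-0.0035,-0.0177,0,0,0,0,0],[-0.0082,-0.027,0,0,0,0,0],[-0.0147,-0.0351,0,0,0,0,0],[-0.0226,-0.0418,0,0,0,0,0],[-0.0318,-0.0468,0,0,0,0,0],[-0.0417,-0.0499,0,0,0,0,0],[-0.052,-0.051,0,0,0,0,0],[-0.0535,-0.051,0,0,0,0,0],[-0.0535,-0.051,0,0,0,0,0]]' 25
```

```text
time: 36.12
eef_pos: [0.5235, -0.2491, 0.0473]
orientation: [-0.0, 0.013, 1.0, 0.001]
force: [0.1, -0.4, 0.2]
opening: 0.0425
gripper_force: 0.0
time: 37.88
eef_pos: [0.5756, -0.3009, 0.0464]
orientation: [-0.0, 0.013, 1.0, 0.001]
force: [0.4, 3.3, 4.7]
opening: 0.0148
gripper_force: 25.2
```

```bash
python3 -m inch '[[-0.003,0,0,0,0,0,0],[-0.004,0,0,0,0,0,0],[-0.004,0,0,0,0,0,0],[-0.003,0,0,0,0,0,0.6],[-0.003,0,0,0,0,0,0.6],[-0.003,0,-0.06,0,0,0,0.6],[-0.003,0.03,-0.11,0,0,0,0.7],[-0.003,0.08,-0.14,0,0,0,0.7],[-0.003,0.14,-0.15,0,0,0,0.7],[-0.003,0.17,-0.15,0,0,0,0.7],[-0.003,0.17,-0.15,0,0,0,0.7]]'
python3 - <<'E'
from h import *
w=shot("wrist","w12"); t=shot("top")["frame"][130:340,140:500,::-1]
a=w["frame"][100:400,60:540,::-1]
o=np.vstack([cv2.resize(a,(480,300)),cv2.resize(t,(480,280))]); cv2.imwrite("pics/w12c.png",o)
E
```

```text
time: 39.25
eef_pos: [0.583, -0.1298, 0.1966]
orientation: [-0.0, 0.012, 1.0, 0.001]
force: [0.4, -0.5, 0.3]
opening: 0.06
gripper_force: 0.0
```

View pics/w12c.png

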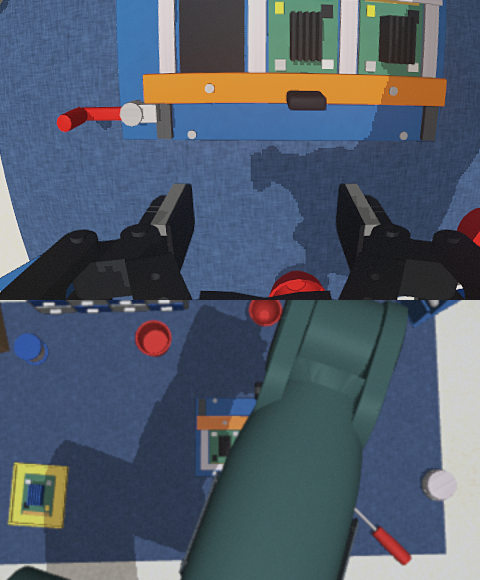

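The bar is home over both boards' far edges and the lever points out to the side at (65,122), locked. The finished board is in the tray and the bystanders are where they were, so I'm handing in.

```bash
python3 -c "
from workcell import arm
print(arm.hand_in())"
```

```text
the job is handed in; nothing more can be done
None
```

I handed the job in at about 39 s: both loose boards are seated flat under the lip, the bar is home and locked, and the finished board is flat in the tray; the hand-in returned no verdict.

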